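Refit the roller-bay cover on the dough machine

TASK

The dough machine's cover has been washed and stands on edge in the dish rack. Lift it out by its top edge, lay it down on the wooden board with the black grip up and let go, then take it again by the grip, tilt it to hook its thin tongue under the steel lip of the machine, and lower the other edge gently, not letting it drop, until the cover lies fully home and flat over the bay. Leave the bowl, the jar and the can where they are.

Things in the scene. Friction and masses are not known exactly. Their poses are not given: they have to be found in the camera images.
- cover: Loose cover, about 0.24 kg: aluminium plate 124 (x) x 110 (y) x 10 mm (z), thin tongue on its +x edge, black upright grip fin on its top face (+z). Origin: middle of the plate's underside, tongue not counted, so plate edges at x = +-62, y = +-55 mm. At first upright in the rack: x axis (tongue) down, fin facing away from the robot, plain 10 mm thick upper edge 152 mm above the table, clear of the rack.
- tongue_tip (a point): Middle of the tongue's tip, cover frame (78, 0, 2) mm. The tongue is 16 mm long (x 62 to 78 mm), 90 mm wide, 4 mm thick, level with the plate's underside.
- fin_top (a point): Middle of the top of the grip fin, cover frame (-8, 0, 40) mm. The fin is 12 mm thick (x), 50 mm wide (y) and stands 30 mm above the plate.
- machine: Dough machine, fixed: low white box with two rollers in an open bay, steel lip on the bay's +x side (away from the robot). Origin on the table under the bay's middle, z up. Body x -98 to 122, y +-75, deck z 75 mm. The cover's recess: ledge z 65, side walls y +-58, rear wall x -66 mm. Cover home: origin at (0, 0, 65) mm here, up to 3 mm off in x and y, axes parallel, top flush with the deck.
- lip_edge (a point): Middle of the lip's lower edge, machine frame (64, 0, 73) mm. The lip's plate is 6 mm thick and reaches on to x = 122 mm. Under it is a slot 8 mm high (floor at the ledge, z 65 mm), 116 mm wide, closed by a wall at x = 82 mm. Lip edge to rear wall is 130 mm, the cover with tongue 140 mm: the tongue must go in first, tilted.
- rack: Dish rack, fixed: wooden base 120 (x) x 150 (y) x 12 mm with four steel wire hoops 6 mm thick, 96 mm wide, their tops 65 mm above the table, at x = -39.5, -9.5, 9.5, 39.5 mm. Origin: underside centre, z up. The cover stands on the base in the middle slot (13 mm wide), parallel to y.
- board: Wooden board, fixed: 200 (x) x 150 (y) x 12 mm, between rack and machine. Origin: underside centre; top at z = 12 mm.
- bowl: White bowl, 90 mm across, 45 mm high, beyond the board. Origin: underside centre. Leave alone.
- jar: Amber jar, 72 mm across, 100 mm high. Origin: underside centre. Leave alone.
- can: Plain steel can, 62 mm across, 110 mm high. Origin: underside centre. Leave alone.
There are look-alikes about, which are no part of the job. There is more than one size of the cover; the job needs the middle-sized.

How it is judged:
By the outcome, as a careful person would: the job done as asked, in the order asked, and still so for the second after the job is handed in, with the robot touching nothing.
It also fails if it takes over 67 s, if anything falls off the work surface, if the arm or the gripper's body presses on something with over 40 N, if the wrist force passes 120 N, or if a joint passes its speed limit or range.

ROBOT

A 6-joint arm with a two-finger parallel gripper is mounted at the origin on the work surface. World frame = base frame: x ahead of the robot, y to its left, z up, the work surface at z = 0. Lengths are in mm, angles in degrees, forces in N, time in s.
With the tool pointing down it reaches from about 325 to 900 mm from the base axis. Payload 6.1 kg.
Tool frame: the origin (TCP) lies midway between the tips of the shut fingers; the grasp point (between the pads) lies 19 mm behind it; z points along the fingers, y is the line along which they close (so a half turn about z gives the same grasp; the last joint's range is limited). The gripper opens to 85 mm and grips with 20 to 120 N. Pads are 22 mm wide; open, the fingers measure 114 mm over their backs; the gripper's body (76 mm by 85 mm) begins 54 mm behind the grasp point. The pads swing forward as they close: fully open they stand 13 mm farther back than shut.
Start: joints at [-83.371, 12.628, 87.462, -0, 79.91, -7.225], TCP at [149.65, -606.812, 231.3] pointing down, gripper open.
Joint ranges: [-170.65, 170.65], [-52.31, 119.04], [5.05, 147.46], [-71.25, 251.25], [11.57, 151.72], [-153.62, 153.62]. Speed limits (degrees/s): [147.25, 147.25, 172.46, 180, 180, 180].

INTERFACE

Orientations are given as [roll, pitch, yaw] about the fixed x, y, z axes, in that order (R = Rz(yaw) Ry(pitch) Rx(roll)).
In Python, from bench import sensors, imaging, robot gives the robot as it stands. The module is installed in compiled form; this text tells all that it offers.
- The arm moves only by the tool play_rows, never from a script. Its argument "plan" is one flat list of numbers, 5 for each row, row after row: the shift along the tool's x, y, z in mm, then the turn about the tool's z in rad, then the closure in counts, from 0 (fully open) to 255 (shut). In form: [tx, ty, tz, yaw, hand, tx, ty, tz, yaw, hand, ...]. A call has 1 to 12 rows; each row is the pose to reach, as a shift and turn from the pose commanded when the call began, along the tool's axes at that moment; what a row does not reach only later rows make up. A row lasts 1/10 s, in which the tool goes at most 50 mm and 8.59 degrees, less where a joint would pass 70% of its speed; a pose out of reach is approached as far as the arm can. A call with a gripper value outside its range is refused whole. The fingers move at their own pace and stop on an object; the grip force is fixed at half the most. Time passes only in rows, so rows that repeat a pose let the fingers close. It gives the time, the measured TCP pose, the force, the opening and the grip force at its end, in the units of the state.
- sensors.sense(): the state, without advancing time (a new reading comes with each control period).
- imaging.grab_frame(name): name is "side" or "top" or "wrist"; returns a dict with "img" (480x640x3 uint8, red, green, blue), "range_z" (480x640 float32, mm along the optical axis (not along the pixel's ray), 0 where there is no reading), "mtx" (3x3 intrinsics, pixels), "cam_to_world" (4x4, takes a point from camera to world coordinates). Camera axes: x right, y up, looking along -z (the intrinsics and any distortion apply to the point x, -y, -z); pixel columns grow to the right and rows downward; lengths in mm; the calibration is good to about 2 mm. A picture is of the moment at which its call begins.
- robot.close_job(): hands the job in; it is judged then, once.
The state is a dict: "time_s": time; "joint_positions": joint angles; "qd": joint speeds; "joint_efforts": joint torques, N m; "eef_pos": TCP position; "ee_rot": TCP orientation; "ft_force": force on the tool from outside, world axes, zero at the start; "moment": the same for the moment, N m; "gripper_width": finger opening in mm; "grip_force": force on a finger pad.
Only numpy, scipy, OpenCV 4.12 (cv2) and the standard library are available. Lean on these libraries where they do the work, as an engineer would, in place of code of your own. Each camera call takes 0.05 s, during which the arm holds its last target. There are 200 camera calls.

## Working session

There is one attempt and no reset: what is moved stays moved. The work goes in short steps, Python scripts to look and compute and a tool call to move; the robot and the scene stay as the last step left them, time stands still between calls to the robot, and variables do not carry over. Pictures are saved under pics/ and viewed, at most 10 in all, crops included, and the job is handed in when it is done.

Besides the shell and the picture viewer there is one more tool, called after "Request:" as name(argument=value, ...) on one line, values as JSON. play_rows: Moves the arm, as the interface text tells. Its arguments: {"type":"object","properties":{"plan":{"type":"array"}},"required":["plan"]}

```bash
mkdir -p pics
python3 - <<'E'
from bench import sensors, imaging
import cv2,numpy as np
print(sensors.sense())
for n in ("side","top"):
    f=imaging.grab_frame(n); cv2.imwrite(f"pics/{n}0.png",f["img"][:,:,::-1]); np.savez(f"{n}0.npz",**f)
    print(n,f["mtx"].tolist(),f["cam_to_world"].round(3).tolist(),(f["range_z"]>0).mean(),f.keys())
E
```

```text
{'time_s': 0.0, 'joint_positions': array([-8.33727121e+01,  1.26766856e+01,  8.75267445e+01, -3.62743113e-04,
        7.99091292e+01, -7.22321452e+00]), 'qd': array([-0.0218268 ,  0.01752839, -0.08176693,  0.0516666 , -0.04393597,
       -0.02241945]), 'joint_efforts': array([ 8.51368732e-04, -4.96891916e+01, -3.89393198e+01, -2.24176633e-04,
        1.11449085e-02,  3.86460169e-05]), 'eef_pos': array([ 149.56072805, -606.21508743,  230.17457275]), 'ee_rot': array([-1.79888289e+02, -1.37984883e-02,  1.38505529e+01]), 'ft_force': array([-0.25347616,  0.34829457, -0.54964479]), 'moment': array([-0.0060274 , -0.00394531,  0.04862659]), 'grip_force': 0.0, 'gripper_width': 85.49957501246652}
side [[559.1538384936584, 0.0, 315.04342174325376], [0.0, 559.1538384936584, 241.27197336511261], [0.0, 0.0, 1.0]] [[-0.718, 0.386, -0.579, -238.672], [-0.696, -0.384, 0.607, 829.606], [0.011, 0.839, 0.544, 815.151], [0.0, 0.0, 0.0, 1.0]] 0.9959212239583334 dict_keys(['img', 'range_z', 'mtx', 'cam_to_world'])
top [[479.16676472104973, 0.0, 323.20705154746435], [0.0, 479.16676472104973, 245.96702100144776], [0.0, 0.0, 1.0]] [[-0.022, 0.991, -0.133, 405.577], [-1.0, -0.023, -0.006, -11.31], [-0.009, 0.133, 0.991, 1381.824], [0.0, 0.0, 0.0, 1.0]] 0.996123046875 dict_keys(['img', 'range_z', 'mtx', 'cam_to_world'])
```

View pics/top0.png

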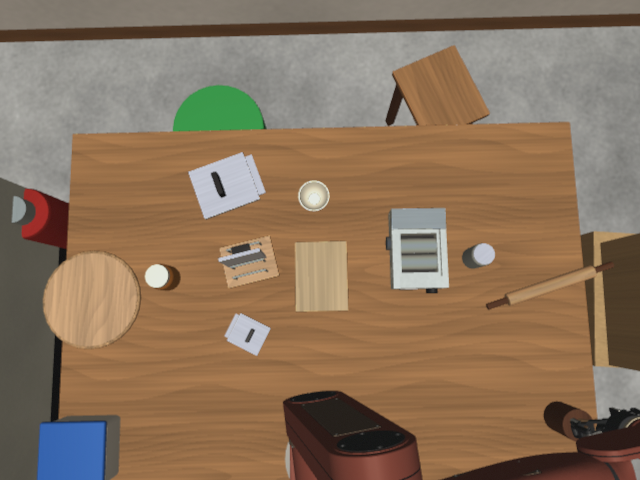

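View pics/side0.png

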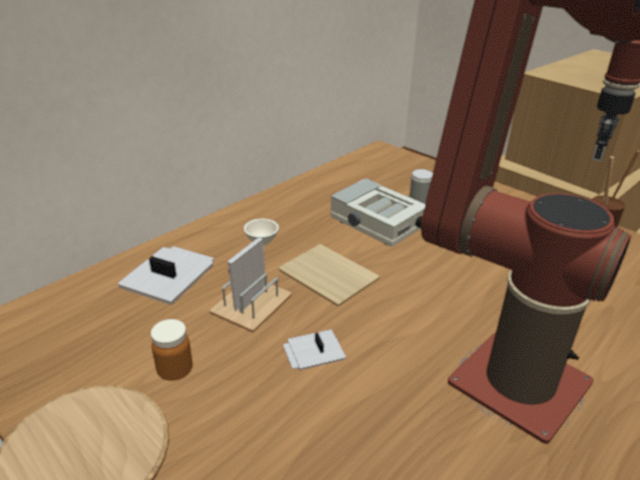

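The middle-sized cover is the one in the rack, top view (242,258). Look-alikes are the large cover lying flat at (220,185) and the small one at (248,334). In the side view these are (248,275), (165,270) and (318,347). The board is at (322,276), the machine at (419,250), the bowl at (314,195), the jar at (159,277) and the can at (482,254).

```bash
cat > h.py <<'E'
import numpy as np,cv2
def cloud(f):
    K=f["mtx"];T=f["cam_to_world"];z=f["range_z"].astype(float)
    v,u=np.mgrid[0:z.shape[0],0:z.shape[1]]
    P=np.stack([(u-K[0,2])/K[0,0]*z,-(v-K[1,2])/K[1,1]*z,-z],-1)
    W=P@T[:3,:3].T+T[:3,3]; W[z<=0]=np.nan
    return W
def rect(W,m):
    m=cv2.morphologyEx(m.astype(np.uint8),cv2.MORPH_OPEN,np.ones((2,2)))
    n,l,s,c=cv2.connectedComponentsWithStats(m)
    k=1+np.argmax(s[1:,4]); p=W[l==k]
    r=cv2.minAreaRect(p[:,:2].astype(np.float32))
    return r,np.median(p[:,2]),len(p)
def ray(f,u,v,h):
    K=f["mtx"];T=f["cam_to_world"]
    d=T[:3,:3]@np.array([(u-K[0,2])/K[0,0],-(v-K[1,2])/K[1,1],-1]);o=T[:3,3]
    return o+d*(h-o[2])/d[2]
E
python3 - <<'E'
import numpy as np,cv2
from h import *
f=dict(np.load("top0.npz")); W=cloud(f); z=W[...,2]
def box(u0,u1,v0,v1):
    m=np.zeros(z.shape,bool); m[v0:v1,u0:u1]=1; return m
for n,b,lo,hi in [("table",box(330,380,330,380),-20,20),("board",box(285,358,230,320),6,20),("rackbase",box(210,285,228,295),6,20),("edge",box(210,285,228,295),140,165),("machine",box(375,460,200,300),40,110),("lip",box(375,460,200,300),77,90),("bowl",box(290,340,170,220),20,60),("can",box(462,500,235,275),95,120),("jar",box(140,185,255,300),85,115)]:
    try: print(n,rect(W,b&(z>lo)&(z<hi)))
    except Exception as e: print(n,e)
i=f["img"]
crop=cv2.resize(np.hstack([i[225:295,205:290],i[200:300,380:480][:70]])[:,:,::-1],None,fx=4,fy=4,interpolation=2)
c=i[195:305,200:460]; cv2.imwrite("pics/c1.png",cv2.resize(c[:,:,::-1],None,fx=3,fy=3,interpolation=cv2.INTER_CUBIC))
E
```

```text
table (((277.80670166015625, -88.09782409667969), (138.30572509765625, 137.69895935058594), 87.99022674560547), np.float64(nan), 2491)
board (((503.0349426269531, 11.036895751953125), (158.8087615966797, 149.49838256835938), 66.97455596923828), np.float64(nan), 3546)
rackbase (((550.0457153320312, 208.990478515625), (118.7855224609375, 149.03623962402344), 12.808035850524902), np.float64(nan), 1200)
edge (((551.4271240234375, 228.252197265625), (17.531166076660156, 138.30213928222656), 6.987086296081543), np.float64(148.96788556853426), 202)
machine (((572.9320678710938, -272.86273193359375), (185.14732360839844, 247.99160766601562), 88.76032257080078), np.float64(nan), 4370)
lip (((648.083984375, -282.51422119140625), (76.80433654785156, 175.71751403808594), 5.706481456756592), np.float64(79.41856527815594), 819)
bowl (((738.1676635742188, 16.156089782714844), (83.25867462158203, 86.70452117919922), 56.53455352783203), np.float64(nan), 373)
can (((557.4068603515625, -449.4562683105469), (52.15023422241211, 98.17208862304688), 30.232601165771484), np.float64(nan), 415)
jar (((501.09063720703125, 448.3923034667969), (58.00093460083008, 78.71874237060547), 54.21217727661133), np.float64(nan), 455)
```

View pics/c1.png

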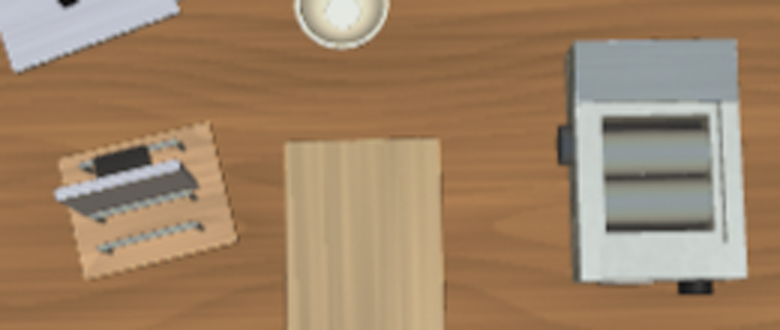

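The crop confirms it: the upright plate in the rack has its black fin on the far side, at crop (120,175), and the tongue is down. The machine's lip is on its far side. I'll move over the machine for a closer look with the wrist camera, then on to the rack.

Request:
play_rows(plan=[370,-246,-150,-1.55,0,370,-246,-150,-1.55,0,370,-246,-150,-1.55,0,370,-246,-150,-1.55,0,370,-246,-150,-1.55,0,370,-246,-150,-1.55,0,370,-246,-150,-1.55,0,370,-246,-150,-1.55,0,370,-246,-150,-1.55,0,370,-246,-150,-1.55,0,370,-246,-150,-1.55,0,370,-246,-150,-1.55,0])

```text
time_s: 1.3
eef_pos: [450.4, -278.6, 381.1]
ee_rot: [-180.0, -0.0, 102.8]
ft_force: [0.6, 0.9, -0.2]
gripper_width: 85.1
grip_force: 0.0
```

Run:
```python
from bench import sensors, imaging
import cv2,numpy as np
s=sensors.sense();print(s["time_s"],s["eef_pos"],s["ee_rot"],s["joint_positions"].round(1))
f=imaging.grab_frame("wrist"); cv2.imwrite("pics/w1.png",f["img"][:,:,::-1]); np.savez("w1.npz",**f)
print(f["mtx"].round(1).tolist(),f["cam_to_world"].round(3).tolist())
```

```text
1.3 [ 450.41869841 -278.55935969  381.10991807] [-1.79983612e+02 -1.36323370e-02  1.02782579e+02] [-40.3  -3.7  88.9  -0.   94.8 -53. ]
[[406.2, 0.0, 324.5], [0.0, 406.2, 241.4], [0.0, 0.0, 1.0]] [[0.976, -0.21, -0.065, 432.654], [0.22, 0.933, 0.285, -205.707], [0.001, -0.292, 0.956, 524.929], [0.0, 0.0, 0.0, 1.0]]
```

View pics/w1.png

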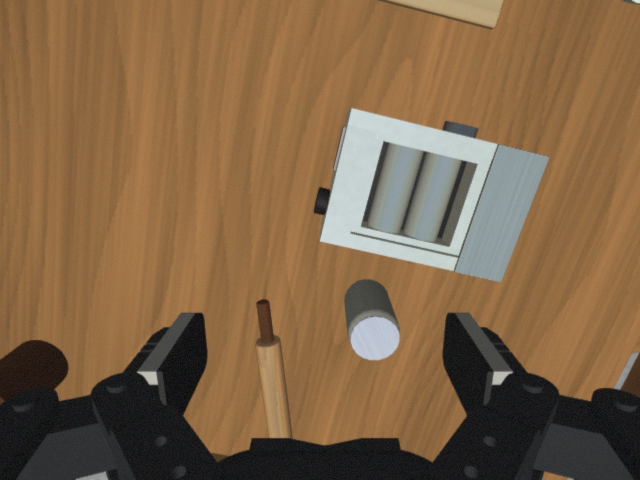

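The wrist view shows the machine around (430,195). The lip's near edge runs from (498,145) to (457,271), and the deck's front corners are at (351,108) and (321,243). The can is at (375,340).

Run:
```python
import numpy as np,cv2
from h import *
f=dict(np.load("w1.npz"))
g=cv2.cvtColor(f["img"],cv2.COLOR_RGB2GRAY)
hsv=cv2.cvtColor(f["img"],cv2.COLOR_RGB2HSV)
c=np.array([[548,157],[500,282],[498,145],[457,271],[351,108],[321,243]],np.float32).reshape(-1,1,2)
c=cv2.cornerSubPix(g,c,(5,5),(-1,-1),(3,30,.01)).reshape(-1,2)
h=[79,79,79,79,75,75]
P=np.array([ray(f,*a,b)[:2] for a,b in zip(c,h)]);print(c.round(1).tolist());print(P.round(1).tolist())
# fit rigid: machine coords
M=np.array([[122,75],[122,-75],[64,75],[64,-75],[-98,75],[-98,-75]],float)
for idx in ([0,1,2,3,4,5],[0,1,4,5]):
    A=M[idx];B=P[idx];a=A-A.mean(0);b=B-B.mean(0)
    U,S,V=np.linalg.svd(a.T@b);R=(U@V).T
    t=B.mean(0)-R@A.mean(0);print("machine",t.round(1),np.degrees(np.arctan2(R[1,0],R[0,0])).round(2),"res",(A@R.T+t-B).round(1).tolist())
W=cloud(f);print("z deck",W[130:150,365:375,2].mean(),"lip",W[200:220,500:510,2].mean())
# top: board & rack base corners by colour
f=dict(np.load("top0.npz"));hsv=cv2.cvtColor(f["img"],cv2.COLOR_RGB2HSV)
for p in [(322,276),(350,350),(230,275),(228,257),(260,255)]: print(p,hsv[p[1],p[0]])
g=cv2.cvtColor(f["img"],cv2.COLOR_RGB2GRAY)
c=np.array([[295,242],[347,241],[348,310],[296,311]],np.float32)
c=cv2.cornerSubPix(g,c.reshape(-1,1,2),(4,4),(-1,-1),(3,30,.01)).reshape(-1,2)
P=np.array([ray(f,*a,12)[:2] for a in c]);print("board",P.round(1).tolist(),P.mean(0))
```

```text
[[548.7999877929688, 157.0], [500.6000061035156, 281.8999938964844], [497.3999938964844, 144.10000610351562], [452.79998779296875, 270.6000061035156], [351.29998779296875, 107.80000305175781], [319.20001220703125, 240.6999969482422]]
[[678.3, -192.4], [677.5, -341.7], [619.5, -191.8], [617.8, -340.6], [458.4, -190.2], [457.1, -340.3]]
machine [ 555.4 -265.9] -0.46 res [[-0.3, 0.5], [-0.6, -0.2], [0.6, 0.3], [1.0, -0.9], [-0.4, 0.1], [-0.3, 0.2]]
machine [ 555.8 -266.1] -0.46 res [[0.1, 0.4], [-0.2, -0.3], [0.0, -0.1], [0.1, 0.0]]
z deck 75.46607532678378 lip 80.37110407039614
(322, 276) [ 18  82 180]
(350, 350) [ 14 133 167]
(230, 275) [ 15 100 194]
(228, 257) [114  18 212]
(260, 255) [12 26 99]
board [[603.4, 79.5], [603.2, -68.5], [405.9, -68.2], [405.6, 79.4]] [504.50820453   5.52858611]
```

Request:
play_rows(plan=[370,175,51,0,0,370,175,51,0,0,370,175,51,0,0,370,175,51,0,0,370,175,51,0,0,370,175,51,0,0,370,175,51,0,0,370,175,51,0,0,370,175,51,0,0,370,175,51,0,0])

```text
time_s: 2.35
eef_pos: [539.3, 121.0, 329.1]
ee_rot: [-179.9, -0.0, 102.7]
ft_force: [-0.5, -0.2, 0.4]
gripper_width: 85.6
grip_force: 0.0
```

Run:
```python
from bench import sensors, imaging
import cv2,numpy as np
from h import *
s=sensors.sense();print(s["time_s"],s["eef_pos"],s["ee_rot"])
f=imaging.grab_frame("wrist"); cv2.imwrite("pics/w2.png",f["img"][:,:,::-1]); np.savez("w2.npz",**f)
W=cloud(f);z=W[...,2];m=(z>143)&(z<160)&(W[...,1]>140)&(W[...,1]<290)&(abs(W[...,0]-550)<80)
print(rect(W,m))
n,l,st,c=cv2.connectedComponentsWithStats(m.astype(np.uint8));k=1+np.argmax(st[1:,4]);r=cv2.minAreaRect(np.argwhere(l==k)[:,::-1].astype(np.float32))
print(r,[ray(f,*p,152).round(1).tolist() for p in cv2.boxPoints(r)],ray(f,*r[0],152))
```

```text
2.35 [539.25460711 120.95807938 329.09356469] [-1.79872327e+02 -1.21626275e-02  1.02732055e+02]
(((557.3023681640625, 225.15646362304688), (28.43255043029785, 159.07286071777344), 12.142858505249023), np.float64(nan), 2337)
((368.8337707519531, 90.48292541503906), (15.430825233459473, 157.33291625976562), 1.4688007831573486) [[556.4, 161.9, 152.0], [532.4, 269.1, 152.0], [543.1, 271.2, 152.0], [568.3, 164.3, 152.0]] [549.38450081 219.4651042  152.        ]
```

View pics/w2.png

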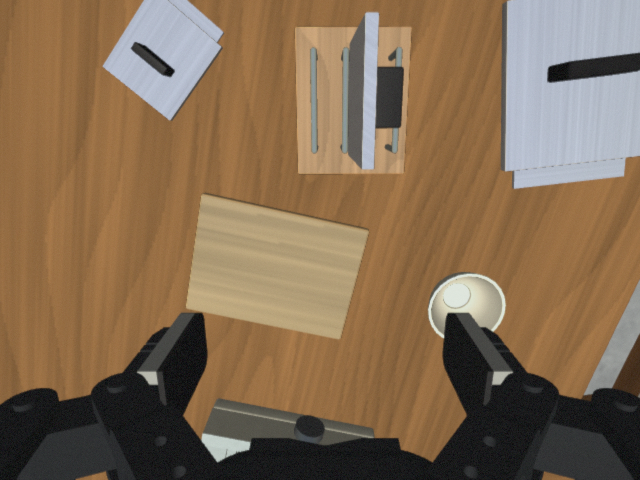

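The wrist view shows the plate's upper edge as the light strip from (372,12) to (368,168), with the fin at (390,97). The rack base is around (352,100), the board at (278,265) and the bowl at (467,303).

Request:
play_rows(plan=[92,31,90,0,0,92,31,90,0,0,92,31,90,0,0,92,31,120,0,0,92,31,150,0,0,92,31,180,0,0,92,31,205,0,0,92,31,205,0,0,92,31,205,0,255,92,31,205,0,255,92,31,205,0,255,92,31,205,0,255])

```text
time_s: 3.6
eef_pos: [550.7, 216.6, 126.9]
ee_rot: [179.9, -0.0, 102.7]
ft_force: [0.2, 0.4, -0.1]
gripper_width: 28.3
grip_force: 0.0
```

Request:
play_rows(plan=[0,0,0,0,255,0,0,0,0,255,0,0,0,0,255,0,0,0,0,255])

```text
time_s: 4.0
eef_pos: [549.6, 216.6, 126.4]
ee_rot: [-180.0, 0.0, 102.7]
ft_force: [-3.1, -1.7, 7.0]
gripper_width: 8.9
grip_force: 59.3
```

Request:
play_rows(plan=[0,0,-30,0,255,0,0,-65,0,255,0,0,-95,0,255,-40,-5,-95,0.05,255,-85,-11,-95,0.1,255,-130,-16,-95,0.15,255,-175,-22,-95,0.2,255,-210,-26,-95,0.23,255,-210,-26,-60,0.23,255,-210,-26,-30,0.23,255,-210,-26,-12,0.23,255,-210,-26,-6,0.23,255])

```text
time_s: 5.2
eef_pos: [568.1, 6.2, 128.1]
ee_rot: [-179.7, -0.0, 89.5]
ft_force: [-0.5, -0.8, -1.6]
gripper_width: 8.9
grip_force: 58.9
```

Request:
play_rows(plan=[0,0,0,0,255,0,0,2,0,255,0,0,4,0,255])

```text
time_s: 5.5
eef_pos: [571.6, 6.0, 128.9]
ee_rot: [179.8, 0.0, 89.5]
ft_force: [-0.0, 0.1, -2.0]
gripper_width: 8.8
grip_force: 59.1
```

Run:
```python
from bench import sensors, imaging
import cv2,numpy as np
s=sensors.sense();print(s["time_s"],s["eef_pos"],s["ee_rot"],s["ft_force"])
f=imaging.grab_frame("side"); cv2.imwrite("pics/s2.png",cv2.resize(f["img"][180:340,200:400,::-1],None,fx=3,fy=3))
```

```text
5.5 [571.55082557   5.98326259 128.88120893] [1.79834257e+02 2.13981517e-02 8.95040563e+01] [-0.04264604  0.11542106 -1.96482635]
```

View pics/s2.png

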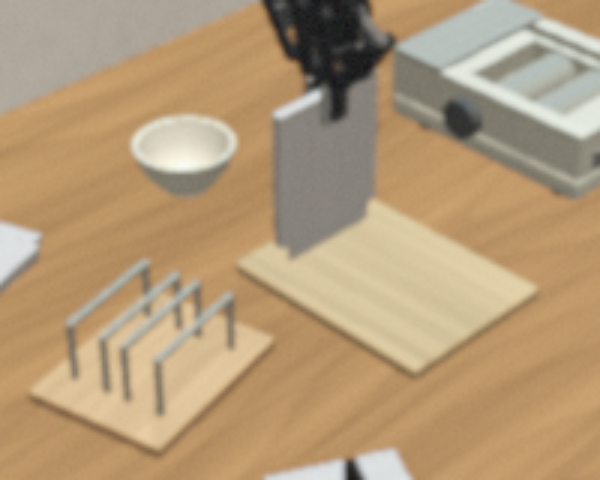

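The cover hangs upright over the board, its tongue near crop (325,225), and the rack is empty. Next I lower it until it touches.

Request:
play_rows(plan=[0,0,1,0,255,0,0,2,0,255,0,0,3,0,255,0,0,3,0,255])

```text
time_s: 5.95
eef_pos: [571.4, 5.9, 126.3]
ee_rot: [179.9, 0.0, 89.5]
ft_force: [-1.2, 0.2, 7.0]
gripper_width: 8.7
grip_force: 60.6
```

Request:
play_rows(plan=[0,0,0,0,205,0,0,0,0,205,0,0,0,0,205])

```text
time_s: 6.25
eef_pos: [570.4, 5.9, 124.3]
ee_rot: [180.0, -0.0, 89.5]
ft_force: [-0.4, 0.2, -0.8]
gripper_width: 16.3
grip_force: 0.0
```

```bash
cat > look.py <<'E'
from bench import sensors, imaging
import cv2,numpy as np
from h import *
def look(y0=5.5,w=60):
    # side-camera points on the cover: angle of plate in world x-z
    f=imaging.grab_frame("side");W=cloud(f);hsv=cv2.cvtColor(f["img"],cv2.COLOR_RGB2HSV)
    x,y,z=[W[...,i] for i in range(3)]
    m=(abs(y-y0)<w)&(x>385)&(x<640)&(z>17)&(z<165)&(hsv[...,1]<45)&(hsv[...,2]>70)
    p=W[m]; 
    for lo in range(15,165,25):
        q=p[(p[:,2]>=lo)&(p[:,2]<lo+25)]
        if len(q)>5: print("z",lo,len(q),"x",np.percentile(q[:,0],[10,50,90]).round(0),"y",np.percentile(q[:,1],[5,95]).round(0))
    return f
E
python3 -c "
from look import *
s=sensors.sense();print(s['time_s'],s['eef_pos'],s['gripper_width'],s['ft_force']);look()"
```

```text
6.25 [570.38626571   5.94532627 124.26321092] 16.294998230002864 [-0.37000732  0.21012375 -0.77574594]
z 15 211 x [563. 565. 568.] y [-33.  55.]
z 40 267 x [563. 566. 568.] y [-36.  59.]
z 65 283 x [564. 566. 569.] y [-37.  60.]
z 90 286 x [565. 567. 570.] y [-37.  60.]
z 115 253 x [558. 567. 570.] y [-37.  60.]
z 140 183 x [555. 569. 579.] y [ 4. 60.]
```

Request:
play_rows(plan=[0,-5,0,0,205,0,-10,0,0,205,0,-15,0,0,205,0,-20,0,0,205,0,-25,1,0,205,0,-30,2,0,205,0,-30,2,0,205])

```text
time_s: 7.0
eef_pos: [539.6, 6.3, 122.2]
ee_rot: [-180.0, -0.0, 89.5]
ft_force: [1.0, 0.1, 0.8]
gripper_width: 16.6
grip_force: 0.3
```

```bash
python3 -c "
from look import *
s=sensors.sense();print(s['time_s'],s['eef_pos'],s['gripper_width'],s['ft_force']);look()"
```

```text
7.0 [539.61044399   6.26807542 122.17123438] 16.62988676803078 [0.96181052 0.14523582 0.83634967]
z 15 134 x [557. 560. 563.] y [-28.  55.]
z 40 202 x [552. 555. 557.] y [-34.  61.]
z 65 211 x [545. 548. 551.] y [-33.  61.]
z 90 208 x [539. 542. 545.] y [-34.  61.]
z 115 215 x [526. 535. 540.] y [-39.  61.]
z 140 148 x [524. 533. 548.] y [ 3. 60.]
```

Request:
play_rows(plan=[0,0,2,0,170,0,0,4,0,130,0,0,6,0,90,0,0,8,0,60,0,0,10,0,30,0,0,12,0,0,0,0,14,0,0,0,0,16,0,0])

```text
time_s: 7.85
eef_pos: [540.3, 6.2, 106.2]
ee_rot: [-180.0, 0.0, 89.5]
ft_force: [-0.3, -0.1, 1.1]
gripper_width: 85.7
grip_force: 0.4
```

```bash
python3 -c "
from look import *
s=sensors.sense();print(s['time_s'],s['eef_pos'],s['gripper_width'],s['ft_force']);look()"
```

```text
7.85 [540.34536075   6.23230694 106.19453439] 85.69774835539887 [-0.32648468 -0.08084333  1.11913265]
z 15 67 x [550. 553. 559.] y [-18.  60.]
z 40 129 x [536. 542. 548.] y [-27.  62.]
z 65 134 x [523. 528. 534.] y [-29.  61.]
z 90 145 x [510. 517. 544.] y [-11.  62.]
z 115 209 x [492. 500. 507.] y [-35.  62.]
z 140 43 x [484. 493. 586.] y [ 3. 20.]
```

Request:
play_rows(plan=[0,-8,5,0,0,0,-16,10,0,0,0,-23,15,0,0,0,-30,21,0,0,0,-35,26,0,0,0,-40,31,0,0,0,-45,38,0,0,0,-50,45,0,0,0,-55,53,0,0,0,-60,62,0,0,0,-64,70,0,0,0,-68,78,0,0])

```text
time_s: 9.1
eef_pos: [472.2, 6.8, 27.6]
ee_rot: [180.0, 0.0, 89.5]
ft_force: [-0.3, -0.4, 0.8]
gripper_width: 85.4
grip_force: 0.0
```

```bash
python3 -c "
from look import *
s=sensors.sense();print(s['time_s'],s['eef_pos'],s['gripper_width'],s['ft_force']);f=look()
cv2.imwrite('pics/s3.png',cv2.resize(f['img'][180:340,200:400,::-1],None,fx=3,fy=3))"
```

```text
9.1 [472.20558328   6.83126137  27.63738668] 85.42631462663822 [-0.31555197 -0.35947693  0.77811171]
z 15 1137 x [435. 479. 539.] y [-40.  61.]
z 40 128 x [416. 485. 516.] y [-13.  24.]
z 65 40 x [420. 428. 520.] y [ 8. 22.]
z 90 17 x [402. 530. 536.] y [ 3. 18.]
z 115 26 x [403. 447. 528.] y [ 4. 20.]
z 140 64 x [406. 427. 530.] y [ 1. 16.]
```

View pics/s3.png

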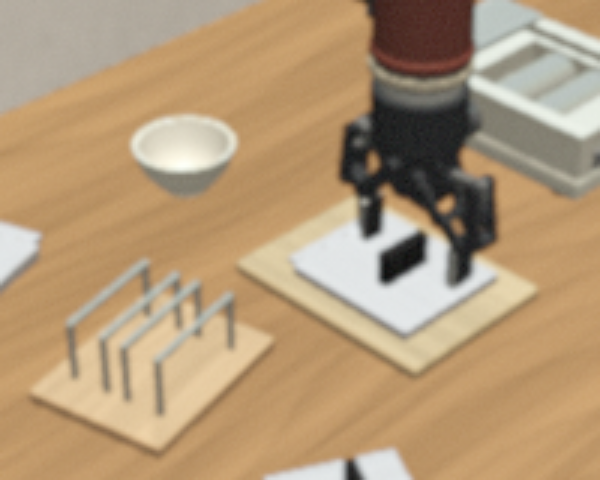

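The cover lies flat on the board with the fin up, at crop (402,258), and the fingers are clear. I'll rise, turn 90° and measure the fin.

Request:
play_rows(plan=[0,0,-45,0,0,0,0,-95,0,0,0,0,-140,0.15,0,0,0,-180,0.3,0,0,0,-200,1.57,0,0,0,-200,1.57,0,0,0,-200,1.57,0,0,0,-200,1.57,0,0,0,-200,1.57,0,0,0,-200,1.57,0,0,0,-200,1.57,0,0,0,-200,1.57,0])

```text
time_s: 10.35
eef_pos: [472.7, 6.8, 228.4]
ee_rot: [180.0, -0.0, 3.2]
ft_force: [-0.5, 0.1, 0.3]
gripper_width: 85.3
grip_force: 0.0
```

Request:
play_rows(plan=[0,0,0,0.05,0,0,0,0,0.05,0,0,0,0,0,0])

```text
time_s: 10.65
eef_pos: [472.6, 6.8, 228.4]
ee_rot: [180.0, -0.0, 3.7]
ft_force: [-0.2, -0.2, -0.1]
gripper_width: 85.3
grip_force: 0.0
```

```bash
python3 -c "
from look import *
s=sensors.sense();print(s['time_s'],s['eef_pos'],s['ee_rot'])
f=imaging.grab_frame('wrist');cv2.imwrite('pics/w3.png',f['img'][:,:,::-1]);np.savez('w3.npz',**f)
W=cloud(f);z=W[...,2];near=(abs(W[...,0]-500)<110)&(abs(W[...,1]-6)<80)
hsv=cv2.cvtColor(f['img'],cv2.COLOR_RGB2HSV)
for n,m,h in (('fin',near&(hsv[...,2]<60)&(z>42)&(z<62),52),('plate',near&(hsv[...,1]<50)&(hsv[...,2]>100)&(z>14)&(z<30),22)):
    m=cv2.morphologyEx(m.astype(np.uint8),cv2.MORPH_OPEN,np.ones((3,3)))
    nn,l,st,c=cv2.connectedComponentsWithStats(m);k=1+np.argmax(st[1:,4]);q=np.argwhere(l==k)[:,::-1]
    P=np.array([ray(f,*p,h)[:2] for p in q],np.float32);print(n,st[k],cv2.minAreaRect(P),P.min(0),P.max(0),np.median(z[l==k]))
"
```

```text
10.65 [472.57381501   6.80087365 228.38865268] [ 1.79994790e+02 -2.91943746e-02  3.68028708e+00]
fin [298 189  58   9 253] ((488.4963684082031, 6.536258697509766), (45.698020935058594, 3.570758104324341), 89.18233489990234) [486.51233  -16.291067] [490.4625   29.36096] 51.234682056856286
plate [  262    85   137   172 19244] ((498.46722412109375, 6.3916015625), (110.14067840576172, 139.79464721679688), 89.41313934326172) [428.20737 -49.16113] [568.7244   61.76438] 23.043284184682108
```

View pics/w3.png

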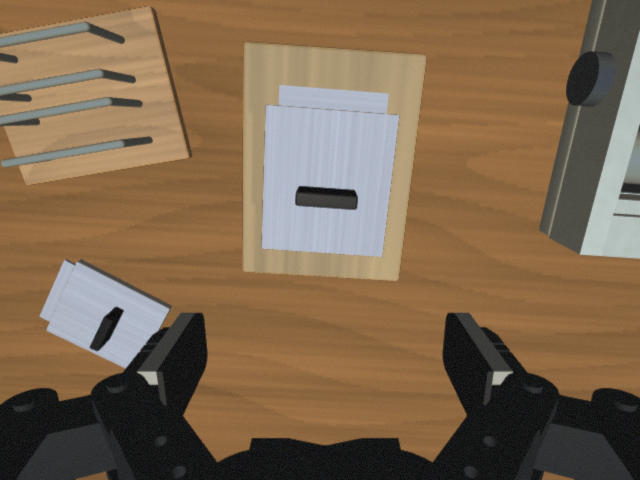

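The wrist view shows the cover on the board with its tongue at (333,97), the fin at (327,198), and plate corners at (265,105) and (398,115). The plate origin works out at (490.5, 6.5) with yaw −0.6. The fin centre is at x 482.5. Next I grip the fin across its 50 mm width.

Request:
play_rows(plan=[10,1,50,0.075,0,10,1,100,0.075,0,10,1,145,0.075,0,10,1,175,0.075,0,10,1,195,0.075,0,10,1,205,0.075,0,10,1,205,0.075,0,10,1,205,0.075,255,10,1,205,0.075,255,10,1,205,0.075,255,10,1,205,0.075,255,10,1,205,0.075,255])

```text
time_s: 11.9
eef_pos: [484.1, 6.2, 25.1]
ee_rot: [180.0, -0.2, -0.7]
ft_force: [-0.3, -0.0, 6.2]
gripper_width: 48.6
grip_force: 62.8
```

Request:
play_rows(plan=[0,0,0,0,255,0,0,-10,0,255,0,0,-40,0,255,0,0,-80,0,255,0,0,-110,0,255,0,0,-110,0,255])

```text
time_s: 12.5
eef_pos: [485.9, 6.0, 139.0]
ee_rot: [179.9, -0.6, -0.7]
ft_force: [1.4, -0.2, -2.0]
gripper_width: 48.8
grip_force: 62.7
```

```bash
cat >> look.py <<'E'
def tilt(axis=0,sgn=1,lim=None):
    """plate tilt from side-camera depth: fit plane to light plate points near the tool"""
    s=sensors.sense();e=s["eef_pos"]
    out=[]
    for cam in ("side","top"):
        f=imaging.grab_frame(cam);W=cloud(f);hsv=cv2.cvtColor(f["img"],cv2.COLOR_RGB2HSV)
        d=W-e
        m=(abs(d[...,0])<90)&(abs(d[...,1])<90)&(d[...,2]<22)&(d[...,2]>-28)&(hsv[...,1]<40)&(hsv[...,2]>150)
        m=cv2.erode(m.astype(np.uint8),np.ones((3,3)))>0
        p=W[m]
        if len(p)<60: print(cam,"few",len(p));continue
        for _ in range(3):
            A=np.c_[p[:,:2]-e[:2],np.ones(len(p))];c=np.linalg.lstsq(A,p[:,2],rcond=None)[0];r=p[:,2]-A@c;p=p[abs(r)<2.5*r.std()+.3]
        print(cam,len(p),"slope deg x,y",np.degrees(np.arctan(c[:2])).round(1),"z under tcp",c[2].round(1),"tcp",e.round(1),"yaw",s["ee_rot"][2].round(1),"w",s["gripper_width"].round(1),"F",s["ft_force"].round(1),"t",s["time_s"])
E
python3 -c "
from look import *
tilt()"
```

```text
Traceback (most recent call last):
  File "look.py", line 27, in tilt
    print(cam,len(p),"slope deg x,y",np.degrees(np.arctan(c[:2])).round(1),"z under tcp",c[2].round(1),"tcp",e.round(1),"yaw",s["ee_rot"][2].round(1),"w",s["gripper_width"].round(1),"F",s["ft_force"].round(1),"t",s["time_s"])
                                                                                                                                                          ^^^^^^^^^^^^^^^^^^^^^^^^
AttributeError: 'float' object has no attribute 'round'
```

```bash
sed -i 's/s\["gripper_width"\].round(1)/round(float(s["gripper_width"]),1)/; s/s\["ee_rot"\]\[2\].round(1)/round(float(s["ee_rot"][2]),1)/' look.py
python3 -c "
from look import *
tilt()"
```

```text
side 786 slope deg x,y [-0.1  0.2] z under tcp 132.6 tcp [484.3   6.2 136.3] yaw -0.7 w 48.8 F [ 0.3  0.8 -2.6] t 12.55
top 204 slope deg x,y [0.4 0.1] z under tcp 131.2 tcp [484.3   6.2 136.3] yaw -0.7 w 48.8 F [ 0.3  0.8 -2.6] t 12.55
```

Request:
play_rows(plan=[62,156,0,-1.57,255,62,156,0,-1.57,255,62,156,0,-1.57,255,62,156,0,-1.57,255,62,156,0,-1.57,255,62,156,0,-1.57,255,62,156,0,-1.57,255,62,156,0,-1.57,255,62,156,0,-1.57,255,62,156,0,-1.57,255,62,156,0,-1.57,255,62,156,0,-1.57,255])

```text
time_s: 13.85
eef_pos: [540.8, -149.7, 130.8]
ee_rot: [-179.8, -0.1, 89.2]
ft_force: [-0.4, 0.8, -1.3]
gripper_width: 49.2
grip_force: 63.0
```

Request:
play_rows(plan=[0,0,10,0,255,0,0,25,0,255,0,0,38,0,255,0,0,40,0,255,0,0,40,0,255])

```text
time_s: 14.35
eef_pos: [541.5, -150.0, 91.9]
ee_rot: [-179.9, -0.1, 89.2]
ft_force: [0.0, -0.9, -1.5]
gripper_width: 48.8
grip_force: 63.0
```

```bash
python3 -c "
from look import *
tilt()
f=imaging.grab_frame('side');cv2.imwrite('pics/s4.png',cv2.resize(f['img'][150:310,240:440,::-1],None,fx=3,fy=3))"
```

```text
side 871 slope deg x,y [1.4 1.5] z under tcp 85.9 tcp [ 541.5 -150.    91.9] yaw 89.2 w 48.8 F [ 0.  -0.9 -1.5] t 14.35
top 544 slope deg x,y [ 1.9 -0.6] z under tcp 87.8 tcp [ 541.5 -150.    91.9] yaw 89.2 w 48.8 F [ 0.  -0.9 -1.5] t 14.35
```

View pics/s4.png

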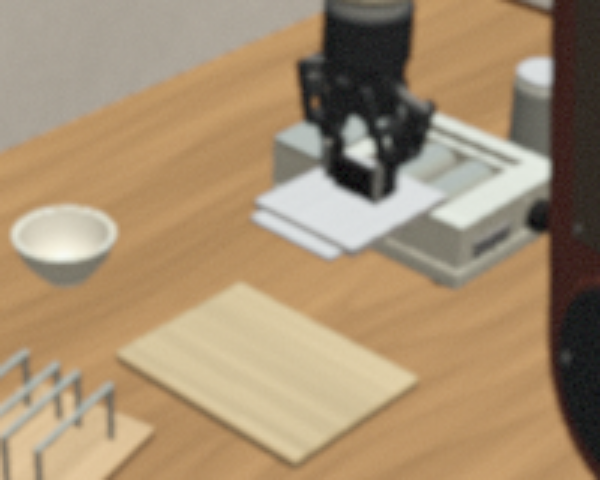

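The side crop shows the cover level in the gripper. Its rear is over the machine's left deck strip, and the tongue points left at crop (300,238). Now I press down gently so the cover pivots in the pads.

Request:
play_rows(plan=[0,0,2,0,255,0,0,4,0,255,0,0,5,0,255,0,0,6,0,255])

```text
time_s: 14.9
eef_pos: [542.4, -150.2, 87.6]
ee_rot: [180.0, -0.0, 89.2]
ft_force: [-2.9, 2.7, 5.5]
gripper_width: 49.0
grip_force: 63.8
```

Request:
play_rows(plan=[0,0,1,0,255,0,0,2,0,255,0,0,3,0,255,0,0,3,0,255])

```text
time_s: 15.3
eef_pos: [542.6, -149.6, 86.5]
ee_rot: [180.0, -0.0, 89.2]
ft_force: [-7.6, 6.5, 14.8]
gripper_width: 48.6
grip_force: 65.0
```

```bash
python3 -c "
from look import *
tilt()"
```

```text
side 883 slope deg x,y [ 1.4 -1.2] z under tcp 81.5 tcp [ 542.6 -149.6   86.5] yaw 89.2 w 48.6 F [-7.6  6.5 14.8] t 15.3
top 538 slope deg x,y [ 1.2 -2.6] z under tcp 81.9 tcp [ 542.6 -149.6   86.5] yaw 89.2 w 48.6 F [-7.6  6.5 14.8] t 15.3
```

Request:
play_rows(plan=[0,0,1,0,255,0,0,2,0,255,0,0,3,0,255,0,0,4,0,255,0,0,4,0,255])

```text
time_s: 15.9
eef_pos: [543.3, -148.4, 83.2]
ee_rot: [179.9, -0.1, 89.2]
ft_force: [-6.2, 12.4, 19.2]
gripper_width: 48.5
grip_force: 66.6
```

```bash
python3 -c "
from look import *
tilt()"
```

```text
side 916 slope deg x,y [ 1.1 -5.8] z under tcp 79.1 tcp [ 543.3 -148.4   83.2] yaw 89.2 w 48.5 F [-6.2 12.4 19.2] t 15.9
top 526 slope deg x,y [ 1.4 -6.5] z under tcp 78.7 tcp [ 543.3 -148.4   83.2] yaw 89.2 w 48.5 F [-6.2 12.4 19.2] t 15.9
```

Request:
play_rows(plan=[0,0,1,0,255,0,0,2,0,255,0,0,2,0,255,0,0,-10,0,255,0,0,-35,0,255,0,0,-55,0,255,0,0,-55,0,255,0,0,-55,0,255])

```text
time_s: 16.8
eef_pos: [542.4, -150.6, 135.2]
ee_rot: [180.0, 0.0, 89.2]
ft_force: [-0.5, -0.0, -2.5]
gripper_width: 48.8
grip_force: 64.8
```

```bash
python3 -c "
from look import *
tilt()"
```

```text
side 851 slope deg x,y [-0.1 -8.2] z under tcp 132.5 tcp [ 542.4 -150.6  135.2] yaw 89.2 w 48.8 F [-0.5 -0.  -2.5] t 16.8
top 475 slope deg x,y [-0.3 -8.7] z under tcp 131.4 tcp [ 542.4 -150.6  135.2] yaw 89.2 w 48.8 F [-0.5 -0.  -2.5] t 16.8
```

Request:
play_rows(plan=[-40,-10,0,1.565,255,-80,-20,0,1.565,255,-116,-20,0,1.565,255,-116,-20,0,1.565,255,-116,-20,0,1.565,255,-116,-20,0,1.565,255,-116,-20,0,1.565,255,-116,-20,0,1.565,255,-116,-20,0,1.565,255,-116,-20,0,1.565,255,-116,-20,0,1.565,255,-116,-20,0,1.565,255])

```text
time_s: 18.1
eef_pos: [519.8, -265.6, 133.5]
ee_rot: [-179.9, 0.1, -0.5]
ft_force: [-0.5, 0.3, -2.2]
gripper_width: 48.7
grip_force: 64.7
```

```bash
python3 -c "
from look import *
tilt()
f=imaging.grab_frame('wrist');cv2.imwrite('pics/w4.png',f['img'][:,:,::-1]);np.savez('w4.npz',**f)"
```

```text
side 464 slope deg x,y [-6.8  0.5] z under tcp 130.5 tcp [ 519.8 -265.6  133.5] yaw -0.5 w 48.7 F [-0.5  0.3 -2.2] t 18.1
top 534 slope deg x,y [-8.5  2. ] z under tcp 131.5 tcp [ 519.8 -265.6  133.5] yaw -0.5 w 48.7 F [-0.5  0.3 -2.2] t 18.1
```

View pics/w4.png

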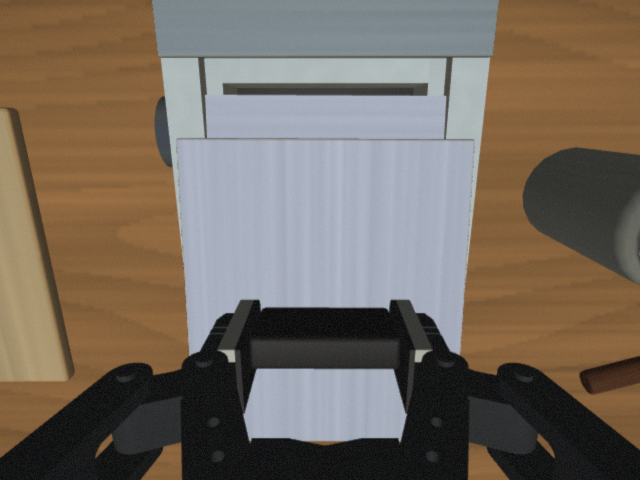

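The tongue's front edge is at row 95, columns 205–447. The lip edge is at row 57, columns 158–497. The recess side walls show at columns 202 and 448. I'll get relative positions from this frame.

```bash
python3 -c "
from h import *
f=dict(np.load('w4.npz'));W=cloud(f);g=f['img'].mean(2)
r=W[98:104,215:440].reshape(-1,3);print('tongue z near tip',np.median(r[:,2]))
r=W[145:155,190:460].reshape(-1,3);print('plate z near front',np.median(r,0))
zt=np.median(W[96:100,215:440,2])
for n,u,v,h in (('tipL',205.5,95.5,zt),('tipR',447,95.5,zt),('lipL',158,56.5,79),('lipR',497,56.5,79),('wallL',203,90,75),('wallR',448.5,90,75),('wallL2',200,62,75),('wallR2',451,62,75)): print(n,ray(f,u,v,h).round(1))
print(np.abs(np.diff(g[40:150,300:340].mean(1))).argsort()[-6:]+40)
for row in (75,115): d=np.abs(np.diff(g[row-3:row+3].mean(0)));print(row,[ (int(i),round(d[i])) for i in np.where(d>14)[0] if 150<i<510])
"
```

```text
tongue z near tip nan
plate z near front [nan nan nan]
tipL [nan nan nan]
tipR [nan nan nan]
lipL [ 620.2 -191.4   79. ]
lipR [ 619.  -343.6   79. ]
wallL [ 606.1 -209.1   75. ]
wallR [ 605.2 -324.1   75. ]
wallL2 [ 618.2 -208.9   75. ]
wallR2 [ 617.3 -324.3   75. ]
[58 83 95 94 57 82]
75 [(161, 35), (162, 38), (198, 47), (199, 50), (204, 53), (205, 40), (444, 56), (445, 41), (449, 16), (450, 65), (451, 29), (487, 44), (488, 22)]
115 [(154, 18), (165, 22), (166, 71), (167, 16), (201, 19), (202, 70), (203, 22), (204, 22), (205, 76), (444, 54), (445, 38), (446, 23), (447, 72), (482, 20), (483, 51)]
```

```bash
python3 -c "
from h import *
f=dict(np.load('w4.npz'));W=cloud(f)
print('tongue z',np.nanmedian(W[97:104,215:440,2]),'plate front z',np.nanmedian(W[143:150,190:460,2]))
for h in (110,112.5,115): print(h,ray(f,205.5,95,h).round(1),ray(f,446.5,95,h).round(1))
for h in (122,124): print('plate corner',h,ray(f,177,139,h).round(1),ray(f,473.5,139,h).round(1))
"
```

```text
tongue z 117.11058384744607 plate front z 125.03254474428024
110 [ 602.2 -219.8  110. ] [ 601.5 -313.5  110. ]
112.5 [ 602.1 -220.5  112.5] [ 601.4 -312.8  112.5]
115 [ 601.9 -221.2  115. ] [ 601.2 -312.1  115. ]
plate corner 122 [ 586.3 -211.1  122. ] [ 585.4 -321.4  122. ]
plate corner 124 [ 586.4 -211.8  124. ] [ 585.5 -320.7  124. ]
```

Request:
play_rows(plan=[5,0,10,0,255,10,0,20,0,255,10,0,30,0,255,10,0,37,0,255,10,0,41,0,255,10,0,41,0,255,10,0,41,0,255])

```text
time_s: 18.95
eef_pos: [530.8, -266.2, 94.4]
ee_rot: [180.0, -0.0, -0.5]
ft_force: [-0.0, -0.3, -1.9]
gripper_width: 48.6
grip_force: 64.7
```

Request:
play_rows(plan=[0,0,1,0,255,0,0,1,0,255])

```text
time_s: 19.15
eef_pos: [530.9, -266.3, 93.7]
ee_rot: [180.0, -0.0, -0.5]
ft_force: [-0.6, -0.0, -2.1]
gripper_width: 49.0
grip_force: 64.7
```

Request:
play_rows(plan=[0,0,1,0,255,0,0,1,0,255])

```text
time_s: 19.35
eef_pos: [530.7, -266.2, 92.4]
ee_rot: [180.0, -0.0, -0.5]
ft_force: [0.2, 0.2, -3.0]
gripper_width: 48.7
grip_force: 64.7
```

Request:
play_rows(plan=[0,0,1,0,255,0,0,1,0,255])

```text
time_s: 19.55
eef_pos: [530.6, -266.1, 91.1]
ee_rot: [-180.0, 0.0, -0.5]
ft_force: [-0.1, 0.4, -3.3]
gripper_width: 48.6
grip_force: 64.7
```

Request:
play_rows(plan=[0,0,1,0,255,0,0,1,0,255])

```text
time_s: 19.75
eef_pos: [530.6, -266.1, 90.1]
ee_rot: [-180.0, 0.0, -0.5]
ft_force: [-0.9, -0.7, -3.1]
gripper_width: 48.6
grip_force: 64.7
```

Request:
play_rows(plan=[0,0,1,0,255,0,0,1,0,255])

```text
time_s: 19.95
eef_pos: [530.6, -266.1, 89.1]
ee_rot: [-180.0, 0.0, -0.5]
ft_force: [-0.3, -0.5, -2.9]
gripper_width: 48.7
grip_force: 64.7
```

Request:
play_rows(plan=[0,0,1,0,255,0,0,1,0,255])

```text
time_s: 20.15
eef_pos: [530.6, -266.1, 88.1]
ee_rot: [-180.0, 0.0, -0.5]
ft_force: [0.6, 0.3, -1.8]
gripper_width: 48.7
grip_force: 64.7
```

Request:
play_rows(plan=[0,0,1,0,255,0,0,1,0,255])

```text
time_s: 20.35
eef_pos: [530.7, -266.1, 87.2]
ee_rot: [-180.0, -0.0, -0.5]
ft_force: [1.0, -0.2, -1.3]
gripper_width: 48.7
grip_force: 64.7
```

Request:
play_rows(plan=[0,0,1,0,255,0,0,1,0,255])

```text
time_s: 20.55
eef_pos: [530.8, -266.3, 86.6]
ee_rot: [180.0, -0.0, -0.5]
ft_force: [-1.3, -0.0, 0.9]
gripper_width: 48.5
grip_force: 65.1
```

Request:
play_rows(plan=[0,0,-0.5,0,255,3,0,-0.5,0,255,6,0,-0.5,0,255,9,0,-0.5,0,255,12,0,-0.5,0,255,12,0,-0.5,0,255])

```text
time_s: 21.15
eef_pos: [543.4, -266.3, 86.8]
ee_rot: [180.0, -0.0, -0.5]
ft_force: [0.8, -0.9, -1.2]
gripper_width: 48.5
grip_force: 64.9
```

Request:
play_rows(plan=[3,0,0,0,255,5,0,0,0,255,6,0,0,0,255,6,0,0,0,255])

```text
time_s: 21.55
eef_pos: [549.0, -266.3, 86.8]
ee_rot: [180.0, -0.0, -0.5]
ft_force: [-0.2, -0.3, -0.8]
gripper_width: 48.7
grip_force: 65.0
```

```bash
python3 -c "
from look import *
s=sensors.sense();print(s['eef_pos'],s['ft_force'])
f=imaging.grab_frame('wrist');np.savez('w5.npz',**f);g=f['img'].mean(2)
p=g[:,300:340].mean(1);d=np.diff(p);print([(int(i),round(d[i])) for i in range(0,300) if abs(d[i])>6])
"
```

```text
[ 548.9960955  -266.31313938   86.8272005 ] [-0.19502061 -0.28785906 -0.82431496]
[(125, 6), (126, 30), (136, -8), (137, -30), (138, 15), (139, 17), (140, 12)]
```

Request:
play_rows(plan=[1.5,0,0,0,255,3,0,0,0,255,3,0,0,0,255])

```text
time_s: 21.9
eef_pos: [551.9, -266.3, 86.8]
ee_rot: [180.0, -0.0, -0.5]
ft_force: [0.7, -0.9, -0.6]
gripper_width: 48.8
grip_force: 65.0
```

Request:
play_rows(plan=[-0.2,0,0.5,0,255,-0.4,0,1,0,255,-0.6,0,1.5,0,255,-0.8,0,2,0,255,-1,0,2.5,0,255,-1.2,0,3,0,255])

```text
time_s: 22.5
eef_pos: [551.2, -266.4, 84.9]
ee_rot: [180.0, -0.1, -0.5]
ft_force: [-3.8, 2.7, 7.5]
gripper_width: 48.7
grip_force: 65.8
```

Request:
play_rows(plan=[-0.2,0,0.5,0,255,-0.4,0,1,0,255,-0.6,0,1.5,0,255,-0.8,0,2,0,255,-1,0,2.5,0,255,-1.2,0,3,0,255])

```text
time_s: 23.1
eef_pos: [549.8, -266.6, 81.8]
ee_rot: [180.0, -0.1, -0.5]
ft_force: [-2.6, 2.2, 7.4]
gripper_width: 48.7
grip_force: 65.9
```

```bash
python3 -c "
from look import *
tilt()"
```

```text
side 1039 slope deg x,y [ 0.1 -1. ] z under tcp 77.8 tcp [ 549.8 -266.6   81.8] yaw -0.5 w 48.7 F [-2.6  2.2  7.4] t 23.1
top 1026 slope deg x,y [ 0.  -0.8] z under tcp 77.3 tcp [ 549.8 -266.6   81.8] yaw -0.5 w 48.7 F [-2.6  2.2  7.4] t 23.1
```

Request:
play_rows(plan=[-0.2,0,0.5,0,255,-0.4,0,1,0,255,-0.6,0,1.5,0,255,-0.8,0,2,0,255,-0.8,0,2,0,255])

```text
time_s: 23.7
eef_pos: [548.9, -266.6, 79.8]
ee_rot: [180.0, -0.1, -0.5]
ft_force: [-3.8, 1.9, 6.8]
gripper_width: 49.0
grip_force: 66.0
```

Request:
play_rows(plan=[-0.2,0,0.5,0,255,-0.4,0,1,0,255,-0.4,0,1.5,0,255,-0.4,0,1.5,0,255])

```text
time_s: 24.1
eef_pos: [548.4, -266.7, 78.3]
ee_rot: [180.0, -0.0, -0.5]
ft_force: [-4.0, 1.0, 7.7]
gripper_width: 48.7
grip_force: 66.2
```

```bash
cat > m.py <<'E'
from look import *
s=sensors.sense();print(s['eef_pos'],s['ft_force'])
f=imaging.grab_frame('side');W=cloud(f)
g=f['img'].astype(int);h=cv2.cvtColor(f['img'],cv2.COLOR_RGB2HSV)
o=np.array([555.6,-266.3])
x=W[...,0]-o[0];y=W[...,1]-o[1];z=W[...,2]
for a,b in ((-95,-70),(-58,-35),(-35,-20),(10,30),(30,45),(45,60),(70,110)):
    for c,d in ((-50,-30),(30,50)):
        m=(x>a)&(x<b)&(y>c)&(y<d)&(z>50)&(z<110);print((a,b),(c,d),m.sum(),np.median(z[m]).round(1) if m.any() else '',end=' | ')
    print()
E
python3 m.py
```

```text
[ 548.35764624 -266.72018185   78.30483868] [-4.00342892  0.98479239  7.67853976]
(-95, -70) (-50, -30) 22 74.2 | (-95, -70) (30, 50) 32 74.6 | 
(-58, -35) (-50, -30) 27 76.8 | (-58, -35) (30, 50) 36 76.4 | 
(-35, -20) (-50, -30) 22 76.3 | (-35, -20) (30, 50) 21 76.1 | 
(10, 30) (-50, -30) 0  | (10, 30) (30, 50) 26 75.1 | 
(30, 45) (-50, -30) 1 77.0 | (30, 45) (30, 50) 20 75.4 | 
(45, 60) (-50, -30) 0  | (45, 60) (30, 50) 19 75.0 | 
(70, 110) (-50, -30) 32 78.7 | (70, 110) (30, 50) 50 78.8 |
```

Request:
play_rows(plan=[-0.2,0,0.5,0,255,-0.3,0,1,0,255,-0.4,0,1.5,0,255,-0.4,0,1.5,0,255])

```text
time_s: 24.55
eef_pos: [547.9, -266.7, 77.1]
ee_rot: [180.0, -0.0, -0.5]
ft_force: [-5.7, 1.5, 9.3]
gripper_width: 48.9
grip_force: 66.6
```

Request:
play_rows(plan=[0,0,0.5,0,255,0,0,1,0,255,0,0,1,0,255])

```text
time_s: 24.85
eef_pos: [548.0, -266.7, 77.1]
ee_rot: [180.0, -0.0, -0.5]
ft_force: [-7.7, 2.3, 16.0]
gripper_width: 48.6
grip_force: 67.3
```

```bash
python3 m.py
```

```text
[ 547.96604915 -266.74944499   77.11674004] [-7.65056386  2.27334668 15.95255419]
(-95, -70) (-50, -30) 22 74.5 | (-95, -70) (30, 50) 40 74.6 | 
(-58, -35) (-50, -30) 26 75.5 | (-58, -35) (30, 50) 34 74.7 | 
(-35, -20) (-50, -30) 15 73.9 | (-35, -20) (30, 50) 21 74.8 | 
(10, 30) (-50, -30) 1 77.8 | (10, 30) (30, 50) 25 74.4 | 
(30, 45) (-50, -30) 1 77.2 | (30, 45) (30, 50) 20 74.5 | 
(45, 60) (-50, -30) 0  | (45, 60) (30, 50) 21 74.5 | 
(70, 110) (-50, -30) 31 79.3 | (70, 110) (30, 50) 50 78.6 |
```

Request:
play_rows(plan=[0,0,-1,0,255,0,0,-1.5,0,255,0,0,-1.5,0,160,0,0,-1.5,0,80,0,0,-1.5,0,0,0,0,-1.5,0,0,0,0,-1.5,0,0,0,0,-10,0,0,0,0,-40,0,0,0,0,-80,0,0,0,0,-120,0,0,0,0,-150,0,0])

```text
time_s: 26.1
eef_pos: [548.4, -266.7, 228.5]
ee_rot: [179.9, -0.2, -0.5]
ft_force: [0.4, -0.3, 0.6]
gripper_width: 85.2
grip_force: 0.0
```

Request:
play_rows(plan=[-20,0,-30,0,0,-40,0,-50,0,0,-40,0,-50,0,0])

```text
time_s: 26.4
eef_pos: [508.0, -267.1, 279.8]
ee_rot: [179.7, -0.3, -0.5]
ft_force: [0.8, 0.4, 0.1]
gripper_width: 85.6
grip_force: 0.0
```

```bash
python3 m.py; python3 -c "
from look import *
f=imaging.grab_frame('wrist');cv2.imwrite('pics/w6.png',f['img'][:,:,::-1])
W=cloud(f);hsv=cv2.cvtColor(f['img'],cv2.COLOR_RGB2HSV)
m=(hsv[...,0]>100)&(hsv[...,0]<135)&(hsv[...,1]>8)&(hsv[...,1]<60)&(hsv[...,2]>150)&(abs(W[...,0]-555)<90)&(abs(W[...,1]+266)<72)
m=cv2.morphologyEx(m.astype(np.uint8),cv2.MORPH_CLOSE,np.ones((5,5)))
n,l,st,c=cv2.connectedComponentsWithStats(m);k=1+np.argmax(st[1:,4]);q=np.argwhere(l==k)[:,::-1]
P=np.array([ray(f,*p,75)[:2] for p in q],np.float32);print(st[k],cv2.minAreaRect(P),P.min(0),P.max(0))
for n in ('wrist','top'):
  f=imaging.grab_frame(n);W=cloud(f)
  x=W[...,0]-555.6;y=W[...,1]+266.3;z=W[...,2]
  for nm,a,b in (('deck',-94,-72),('rear',-56,-35),('front',20,56),('lip',75,110)):
    m=(x>a)&(x<b)&(abs(y)<48)&(z>50)&(z<100);print(n,nm,m.sum(),np.median(z[m]).round(1),end='; ')
"
```

```text
[ 508.00333014 -267.09244517  279.77939593] [0.82768533 0.35900817 0.10063821]
(-95, -70) (-50, -30) 31 74.0 | (-95, -70) (30, 50) 43 74.8 | 
(-58, -35) (-50, -30) 31 74.9 | (-58, -35) (30, 50) 34 74.9 | 
(-35, -20) (-50, -30) 21 74.7 | (-35, -20) (30, 50) 17 74.9 | 
(10, 30) (-50, -30) 1 77.1 | (10, 30) (30, 50) 26 75.1 | 
(30, 45) (-50, -30) 17 75.2 | (30, 45) (30, 50) 17 74.6 | 
(45, 60) (-50, -30) 17 73.8 | (45, 60) (30, 50) 17 75.7 | 
(70, 110) (-50, -30) 41 78.8 | (70, 110) (30, 50) 47 78.8 | 
[  228    30   189   194 25353] ((569.904296875, -265.7838134765625), (146.28271484375, 152.5751953125), 89.9574966430664) [ 493.61896 -338.97437] [ 646.2058  -192.68791]
wrist deck 2560 76.2; wrist rear 2671 76.1; wrist front 5678 76.2; wrist lip 6464 80.3; top deck 120 74.8; top rear 113 75.2; top front 440 75.3; top lip 434 79.6;
```

The cover is flush: the deck reads 76.2, the rear of the plate 76.1 and the front 76.2. The rear edge is at machine x −62, which is home.

```bash
python3 -c "
from bench import robot
print(robot.close_job())"
```

```text
the job is handed in; nothing more can be done
None
```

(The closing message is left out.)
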